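# Back the ratchet index head off by one notch

## Robot

A 6-joint arm with a two-finger parallel gripper is mounted at the origin on a cart in front of the work surface, level with it; the furniture and walls round the work are solid. World frame = base frame: x ahead of the robot, y to its left, z up, the work surface at z = 0. Lengths are in m, angles in rad, forces in N, time in s.
With the tool pointing down it reaches from about 0.35 to 0.775 m from the base axis. Payload 7.3 kg.
Tool frame: the origin (TCP) lies at the very end of the fingers, on their centre line; the grasp point (between the pads) lies 19 mm behind it; z points along the fingers, y is the direction in which the jaws open and shut (so a half turn about z gives the same grasp; the last joint's range is limited). The gripper opens to 92 mm and grips with 3 to 60 N. Pads are 19 mm wide; open, the fingers measure 130 mm over their backs; the gripper's body (75 mm by 190 mm) begins 47 mm behind the grasp point.
Start: joints at [1.168, 0.342, 1.524, -0, 1.275, -0.146], TCP at [0.133, 0.508, 0.227] pointing down, gripper open.
Joint ranges: [-2.53, 2.53], [-0.77, 2.02], [0.04, 2.7], [-1, 4.14], [0.28, 2.66], [-3.11, 3.11]. Speed limits (rad/s): [2.57, 2.57, 3.14, 3.14, 3.14, 3.14].

## Interface

Orientations are given as a unit quaternion [x, y, z, w].
In Python, from cell import read_state, read_camera, camera_info, hand_in gives the robot as it stands. The module is installed in compiled form; this text tells all that it offers.
- The arm moves only by the tool drive_tool, never from a script. Its argument "moves" is a list of rows, each a list of 7 numbers: the shift along the tool's x, y, z in units of 25 mm (1.0 is 25 mm), then the turn, a rotation vector about the tool's x, y, z in units of 8 degrees (1.0 is 8 degrees), then the gripper's target within -1 to 1 (fully open at 1, half-way at 0, shut at -1). In form: [[x, y, z, wx, wy, wz, claw], ...]. A call has exactly 8 rows; each row is the pose to reach, as a shift and turn from the pose commanded when the call began, along the tool's axes at that moment; what a row does not reach only later rows make up. A row lasts 1/8 s, in which the tool goes at most 62.5 mm and 10.7 degrees, less where a joint would pass 70% of its speed; a pose out of reach is approached as far as the arm can. A call with a gripper value outside its range is refused whole. The fingers move at their own pace and stop on an object; "squeeze" is the grip in N (left out, the last holds). Time passes only in rows, so rows that repeat a pose let the fingers close, or fill a call up. It gives the time, the measured TCP pose, the force and the opening at its end, in the units of the state.
- read_state(): the state, without advancing time (a new reading comes with each control period).
- read_camera(name): name is "side" or "top"; returns (picture, depth): 420x560x3 uint8, red, green, blue; 420x560 float32, m along the optical axis (not along the pixel's ray), 0 where there is no reading.
- camera_info(name): a dict with "K" (3x3 intrinsics, pixels), "distortion" ([k1, k2, p1, p2, k3] as OpenCV has them; the pictures are not rectified), "eye" and "attitude" of the camera in the world. Camera axes: x right, y down, z forward; pixel columns grow to the right and rows downward; lengths in m; the calibration is good to about 2 mm. A picture is of the moment at which its call begins. camera_info takes no time and is no camera call.
- hand_in(): hands the job in, once; it reports no verdict.
The state is a dict: "clock": time; "q": joint angles; "dq": joint speeds; "effort": joint torques, N m; "tcp_pos": TCP position; "eef_rot": TCP orientation; "ft_force": force on the tool from outside, world axes, zero at the start; "wrist_torque": the same for the moment, N m; "finger_gap": finger opening in m.
Only numpy, scipy, OpenCV 4.12 (cv2) and the standard library are available. Lean on these libraries where they do the work, as an engineer would, in place of code of your own. Each camera call takes 0.05 s, during which the arm holds its last target.

## Task

The ratchet index head was turned one notch too far, so set it back exactly one notch by pushing with a fingertip: first push the pawl's thumb lever to the left until the pawl lifts out of the wheel and stays lying back on its stop, then push the capstan anticlockwise as you see it from the robot's side, so that one tooth goes by. Then tip the pawl down again and gently press the wheel back, still anticlockwise, until the next tooth rests against the fully seated pawl. Only push: grip nothing, be gentle, and leave the head itself and the things round it where they stand.

Things in the scene. Friction and masses are not known exactly. Their poses are not given: they have to be found in the camera images.
- index_head: Loose 6 kg ratchet index head: grey cast base (118 mm deep, 146 wide, 14 thick), headstock, level spindle with the gear being inspected at its back end. Origin: underside, below the spindle axis, in the ratchet wheel's mid-plane. x: along the spindle away from the robot, y: left seen from the robot, z up. Spindle axis at z 100 mm; base y -73 to 73, x -22 to 96; nothing above 215 mm.
- ratchet_wheel (a joint): Wheel angle, rad. Steel saw-tooth wheel, 112 mm across, 12 teeth 10 mm deep: one notch is 0.524 (30 deg). Falls when turned backward (anticlockwise seen from the robot, top to +y). 0: a tooth bears on the pawl's nose in the first notch (it starts 0 to 0.08 forward of that); -0.524: the next tooth bears on it. Stays where it is left; about 2 N at a spoke ball turn it.
- pawl (a joint): Pawl angle, rad. 0: nose seated at the root of a tooth; about 0.25: on a tooth's tip; grows as it is lifted (anticlockwise seen from the robot) to 1.85, where the thumb lever lies on a stop pin. Swings freely by its weight, balanced at about 1.1: below that it falls onto the wheel, beyond it to the stop, where it stays.
- pawl_pivot (a point): Pawl's pivot, its pin along head x, at head x 0, y 62, z 156 mm, on a bracket arm that lies behind the pawl and tops out at z 168. The pawl is a flat steel arm to the nose (10 mm thick in x, 13 mm high, 46 mm long) and a 7 mm round thumb lever about 87 deg from it. A finger between arm and lever stops the lever short: raise it clear and the pawl drops home.
- thumb_knob (a point): Centre of the black ball, 18 mm across, on the pawl's thumb lever, 48 mm from the pivot, in the plane of the ratchet wheel (head x 0). Pawl down: at head y 50, z 202 mm, to be pushed towards +y. Pawl thrown back: level with the pivot, at about head y 110, z 155 mm.
- pawl_nose (a point): Centre of the rounded nose (3 mm radius) of the pawl's arm, 46 mm from the pivot, in the plane of the ratchet wheel (head x 0). Pawl down: in a notch at head y 17, z 146 mm. Pawl thrown back: the arm stands upright and the nose is its top end, at about head y 65, z 202 mm, to be pushed back towards -y to tip the pawl down.
- top_ball (a point): Centre of the 22 mm black ball on the capstan's upright spoke, 70 mm from the spindle axis, 40 mm in front of the ratchet wheel (head x -40 mm). At wheel angle 0: 22 deg clockwise from the top (head y -26, z 165 mm); at -0.524: 8 deg anticlockwise from it (y 10, z 169). Push it to +y to turn the wheel backward. Spokes are 8 mm rods; the other two balls are 120 deg to either side, lower down.
- dial_stand: dial indicator on a post with a black magnetic base block, 66 x 147 x 188 mm overall, loose, standing behind the head to the right; origin at the middle of its underside
- spare_gear: loose steel spur gear lying flat, 60 mm across, 20 mm high, another part waiting to be checked; origin at the middle of its underside
- plug_gauge: loose plug gauge, a steel rod 14 mm thick and 96 mm long, lying flat; origin at the middle of its underside
- hex_key: loose small L-shaped hex key, 24 x 67 x 5 mm, lying flat; origin at the middle of its underside

How it is judged:
On the way, in this order (a step that is already met when the one before it is completed fails the run):
1. the pawl is thrown back on its stop, the wheel still in its old notch (value of joint pawl above 1.6 rad and value of joint ratchet_wheel above -0.1 rad), for 0.2 s.
2. with the pawl thrown back, the wheel is pushed backward so that a tooth passes (value of joint pawl above 1.5 rad and value of joint ratchet_wheel below -0.15 rad), for 0.1 s.
3. the pawl is tipped down onto the wheel again (value of joint pawl below 0.4 rad), for 0.1 s.
At the end, for the whole second after the job is handed in: The wheel is at rest one notch (0.524 rad) back from the notch where it started, its next tooth bearing on the pawl within 0.04 rad; the pawl is fully seated (within 0.04 rad of 0); the head and the things round it are within 15 mm of where they stood (value of joint ratchet_wheel between -0.564 and -0.484 rad and value of joint pawl between -0.04 and 0.04 rad and velocity of joint ratchet_wheel between -0.05 and 0.05 rad/s and distance of each of index_head, dial_stand, spare_gear, plug_gauge, hex_key from where it was at the start of the episode below 0.015 m); the robot touches nothing.
It fails at once if the index head was shifted, tipped or lifted (more than 15 mm) (distance of index_head from where it was at the start of the episode above 0.015 m or angle between index_head's own z axis and vertical above 0.08 rad).
It fails at once if the head, wheel or pawl was struck, squeezed or forced (over 80 N) (contact force between any of the fingers, the arm and index_head above 80 N).
It fails at once if a knob or the pawl was taken between the fingers (contact force between the fingers and index_head above 3 N and (distance between the grasp point and thumb_knob below 0.01 m or distance between the grasp point and top_ball below 0.011 m or distance between the grasp point and pawl_nose below 0.007 m)).
It fails at once if one of the things round the head was moved or lifted (more than 15 mm) (distance of any of dial_stand, spare_gear, plug_gauge, hex_key from where it was at the start of the episode above 0.015 m).
It also fails if it takes over 48 s, if anything falls off the work surface, if the arm or the gripper's body presses on something with over 40 N, if the wrist force passes 120 N, or if a joint passes its speed limit or range.

## Working session

There is one attempt and no reset: what is moved stays moved. The work goes in short steps, Python scripts to look and compute and a tool call to move; the robot and the scene stay as the last step left them, time stands still between calls to the robot, and variables do not carry over. Pictures are saved under pics/ and viewed, and the job is handed in when it is done.

Besides the shell and the picture viewer there is one more tool, called after "Emit:" by a JSON object that holds its "method" and its "body", one argument or row to a line. drive_tool: Moves the arm, as the interface text tells. Its arguments: {"type":"object","properties":{"moves":{"type":"array","items":{"type":"array","items":{"type":"number"}}},"squeeze":{"type":"number"}},"required":["moves"]}

```bash
mkdir -p pics; cat > h.py <<'E'
import numpy as np,cv2
from cell import *
def snap(n,f):
    p,d=read_camera(n); cv2.imwrite(f'pics/{f}.png',p[:,:,::-1]); np.save(f'pics/{f}.npy',d); return p,d
E
python3 - <<'E'
from h import *
for n in('side','top'):
    i=camera_info(n);print({k:np.round(v,4).tolist() for k,v in i.items()})
    snap(n,n+'0')
s=read_state();print({k:np.round(v,4).tolist() for k,v in s.items()})
E
```

```text
{'K': [[405.3969, 0.0, 277.6401], [0.0, 405.3969, 215.5055], [0.0, 0.0, 1.0]], 'distortion': [0.0287, 0.0, 0.0, 0.0, 0.0], 'eye': [1.0148, 0.0309, 0.8354], 'attitude': [0.6011, 0.7417, -0.2341, -0.184]}
{'K': [[380.6884, 0.0, 278.5846], [0.0, 380.6884, 209.635], [0.0, 0.0, 1.0]], 'distortion': [-0.0666, 0.0, 0.0, 0.0, 0.0], 'eye': [0.3963, -0.0628, 1.0437], 'attitude': [0.7121, -0.6973, 0.0555, -0.0599]}
{'clock': 0.1, 'q': [1.168, 0.3427, 1.5249, -0.0, 1.2754, -0.146], 'dq': [-0.0006, -0.0046, -0.0008, 0.0011, 0.0015, 0.0002], 'effort': [0.003, -43.1999, -24.4697, 0.072, 0.0526, -0.0], 'tcp_pos': [0.1332, 0.5075, 0.2261], 'eef_rot': [0.128, 0.9918, -0.0007, -0.0002], 'ft_force': [-0.552, -0.3894, 0.3756], 'wrist_torque': [-0.0117, -0.0098, 0.007], 'finger_gap': 0.0917}
```

View pics/side0.png

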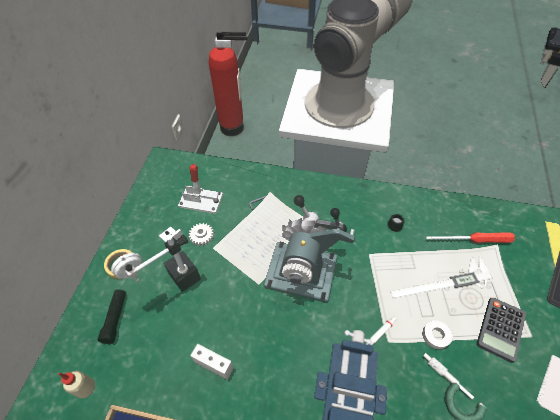

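View pics/top0.png

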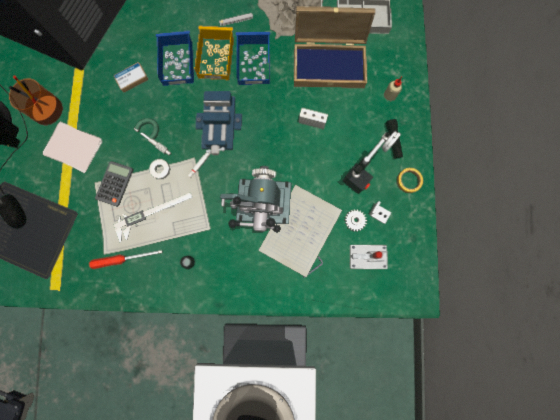

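The head shows at about (262,205) in the top view and (305,255) in the side view. I'll enlarge both and compute world points.

```bash
cat >> h.py <<'E'
from scipy.spatial.transform import Rotation as R
def cam(n):
    i=camera_info(n); a=R.from_quat(i['attitude']).as_matrix(); return np.array(i['K']),np.array(i['distortion']),np.array(i['eye']),a
def unproj(n,d):
    K,D,e,A=cam(n); h,w=d.shape; u,v=np.meshgrid(np.arange(w),np.arange(h))
    r=cv2.undistortPoints(np.stack([u,v],-1).reshape(-1,1,2).astype(float),K,D).reshape(h,w,2)
    c=np.dstack([r,np.ones((h,w))])*d[...,None]; return c@A.T+e
def proj(n,P):
    K,D,e,A=cam(n); P=np.atleast_2d(P).astype(float)
    c=(P-e)@A; return cv2.projectPoints(c.reshape(-1,1,3),np.zeros(3),np.zeros(3),K,D)[0].reshape(-1,2)
def crop(f,u0,v0,u1,v1,s,out):
    im=cv2.imread(f'pics/{f}.png')[v0:v1,u0:u1]; cv2.imwrite(f'pics/{out}.png',cv2.resize(im,None,fx=s,fy=s,interpolation=cv2.INTER_CUBIC))
E
python3 - <<'E'
from h import *
crop('top0',210,155,310,245,6,'c1'); crop('side0',250,185,365,305,5,'c2')
for n in('top','side'):
    d=np.load(f'pics/{n}0.npy');P=unproj(n,d)
    m=d>0; print(n,m.mean(), np.median(P[...,2][m]))
P=unproj('top',np.load('pics/top0.npy'))
for z0,z1 in((.008,.02),(.1,.12),(.15,.18),(.18,.23)):
    m=(P[...,2]>z0)&(P[...,2]<z1); m[:155]=0;m[245:]=0;m[:,:215]=0;m[:,305:]=0
    v,u=np.where(m);q=P[m];print(z0,len(q),q.min(0),q.max(0), np.median(q,0))
E
```

```text
top 0.9958588435374149 0.00017578998070233443
side 0.9959438775510204 -0.001029667756272723
0.008 718 [ 0.52890057 -0.08545201  0.00807897] [0.65114924 0.06234473 0.01988264] [ 0.56809513 -0.05127194  0.01404695]
0.1 595 [ 0.4981653  -0.06390976  0.10011859] [0.66275815 0.06800379 0.11997851] [ 0.54250004 -0.01023804  0.11272504]
0.15 355 [ 0.50157382 -0.0480272   0.15002031] [0.57771008 0.08502134 0.17712814] [0.55446866 0.03033985 0.16201274]
0.18 50 [0.54738117 0.03063805 0.20176319] [0.56294552 0.04680947 0.21463373] [0.55441281 0.03829466 0.20901302]
```

View pics/c1.png

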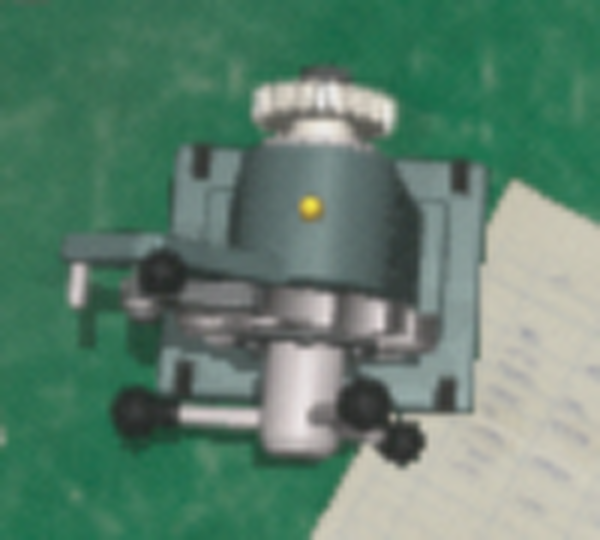

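View pics/c2.png

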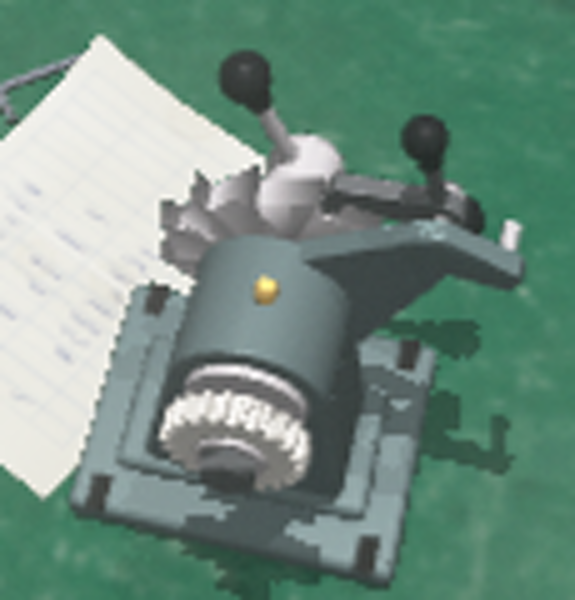

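```bash
python3 - <<'E'
from h import *
def ray(n,uv,z):
    K,D,e,A=cam(n); r=cv2.undistortPoints(np.array([[uv]],float),K,D).reshape(2); d=A@np.array([*r,1]); return e+d*(z-e[2])/d[2]
for c in((180,145),(488,165),(472,412),(160,390)):
    print('corner',ray('top',(210+(c[0]-2.5)/6,155+(c[1]-2.5)/6),.014).round(4))
for c in((135,287),(437,350),(385,583),(72,505)):
    print('side corner',ray('side',(250+(c[0]-2)/5,185+(c[1]-2)/5),.012).round(4))
for nm,c,z in(('thumb',(162,271),.202),('top',(363,404),.165),('left',(138,411),.11)):
    print(nm,ray('top',(210+(c[0]-2.5)/6,155+(c[1]-2.5)/6),z).round(4))
for nm,c,z in(('thumb',(425,138),.202),('top',(245,78),.165)):
    print(nm,ray('side',(250+(c[0]-2)/5,185+(c[1]-2)/5),z).round(4))
# pooled depth: top surface of base & sphere fits
Ps=[]
for n in('top','side'):
    P=unproj(n,np.load(f'pics/{n}0.npy')).reshape(-1,3)
    im=cv2.imread(f'pics/{n}0.png').reshape(-1,3).astype(int)
    m=(abs(P[:,2]-.014)<.005)&(P[:,0]>.49)&(P[:,0]<.68)&(abs(P[:,1])<.11)
    r=cv2.minAreaRect(P[m,:2].astype(np.float32)*1000);print(n,m.sum(),r)
    for g in([.5545,.038,.202],[.515,-.013,.165],[.515,.07,.12]):
        k=(np.linalg.norm(P-np.array(g),axis=1)<.024)&(im.max(1)<60)
        from scipy.optimize import least_squares
        rr=.009 if g[2]>.19 else .011
        s=least_squares(lambda c:np.linalg.norm(P[k]-c,axis=1)-rr,np.array(g),loss='soft_l1',f_scale=.002)
        print(' ball',k.sum(),s.x.round(4),np.sqrt((s.fun**2).mean()))
E
```

```text
corner [0.6508 0.0558 0.014 ]
corner [ 0.6441 -0.0871  0.014 ]
corner [ 0.5289 -0.0817  0.014 ]
corner [0.536  0.0605 0.014 ]
side corner [ 0.5349 -0.0816  0.012 ]
side corner [0.5394 0.0621 0.012 ]
side corner [0.6574 0.0548 0.012 ]
side corner [ 0.6498 -0.0852  0.012 ]
thumb [0.5556 0.039  0.202 ]
top [ 0.5117 -0.0366  0.165 ]
left [0.514  0.0578 0.11  ]
thumb [0.5584 0.0386 0.202 ]
top [ 0.5168 -0.0374  0.165 ]
top 704 ((590.5057983398438, -12.05438232421875), (145.85321044921875, 119.196044921875), 87.569091796875)
 ball 38 [0.556  0.0393 0.2032] 0.0011977459227082432
 ball 16 [ 0.5131 -0.0359  0.1637] 0.001269943493263189
 ball 32 [0.5151 0.06   0.0933] 0.000981313060418452
side 1350 ((593.7466430664062, -13.075065612792969), (145.1439666748047, 120.36309814453125), 87.51908111572266)
 ball 57 [0.5592 0.0384 0.2009] 0.0016312220306693094
 ball 23 [ 0.5149 -0.0366  0.1609] 0.001240604940759204
 ball 11 [0.522  0.0586 0.0933] 0.0006706964833448054
```

Head pose: origin near (0.555, -0.011), yaw about -2.5°. The thumb knob and base size agree with it to within 2 mm, and the top ball fits a slightly forward wheel. Next is a helper that works out moves in head coordinates.

```bash
cat >> h.py <<'E'
O=np.array([.555,-.0109,0]); H=R.from_euler('z',-2.5,degrees=True)
Rg=H*R.from_matrix(np.array([[0,1,0],[1,0,0],[0,0,-1.]]).T) # tool x=head y, tool y=head x, z down
def units(*ts):
    s=read_state(); p=np.array(s['tcp_pos']);q=R.from_quat(s['eef_rot'])
    print('t',s['clock'],'head',(H.inv().apply(p-O)*1000).round(1),'F',np.round(s['ft_force'],1),'gap',round(s['finger_gap'],4))
    rv=(q.inv()*Rg).as_rotvec(degrees=True)/8
    for t in ts: print(t,(q.inv().apply(O+H.apply(np.array(t)/1000)-p)/.025).round(2),rv.round(2))
E
python3 -c "
from h import *
units((0,20,250),(0,20,195))"
```

```text
t 0.1 head [-444.   499.5  226.1] F [-0.6 -0.4  0.4] gap 0.0917
(0, 20, 250) [-21.42 -14.99  -0.94] [-0.01  0.01  9.72]
(0, 20, 195) [-21.42 -14.99   1.26] [-0.01  0.01  9.72]
```

Emit:
{"method": "drive_tool", "body": {
  "moves": [
    [-1.8,-1.2,-1.2,0,0,1,-1],
    [-3.6,-2.5,-1.4,0,0,2,-1],
    [-5.4,-3.8,-1.4,0,0,3,-1],
    [-7.2,-5,-1.4,0,0,4,-1],
    [-9,-6.3,-1.4,0,0,5,-1],
    [-10.8,-7.5,-1.4,0,0,6,-1],
    [-12.6,-8.8,-1.4,0,0,7,-1],
    [-14.4,-10,-1.4,0,0,8,-1]
  ],
  "squeeze": 5
}}

```text
clock: 1.1
tcp_pos: [0.4188, 0.1729, 0.2616]
eef_rot: [0.636, 0.772, -0.0, -0.0]
ft_force: [0.8, 0.1, 0.7]
finger_gap: 0.0164
```

```bash
python3 -c "
from h import *
units((0,20,250),(0,20,195))"
```

```text
t 1.1 head [-144.1  177.7  261.6] F [0.8 0.1 0.7] gap 0.0164
(0, 20, 250) [-7.48  4.13  0.46] [-0.   -0.    1.69]
(0, 20, 195) [-7.48  4.13  2.66] [-0.   -0.    1.69]
```

Emit:
{"method": "drive_tool", "body": {
  "moves": [
    [-1.9,1,0.1,0,0,0.8,-1],
    [-3.8,2.1,0.1,0,0,1.69,-1],
    [-5.6,3.1,0.2,0,0,1.69,-1],
    [-7.5,4.13,0.4,0,0,1.69,-1],
    [-7.5,4.13,0.8,0,0,1.69,-1],
    [-7.5,4.13,1.6,0,0,1.69,-1],
    [-7.5,4.13,2.4,0,0,1.69,-1],
    [-7.5,4.13,2.4,0,0,1.69,-1]
  ]
}}

```text
clock: 2.1
tcp_pos: [0.5543, 0.0118, 0.2]
eef_rot: [0.721, 0.693, -0.001, -0.002]
ft_force: [-0.2, -0.3, 0.2]
finger_gap: 0.0004
```

```bash
python3 -c "
from h import *
units((0,25,191),(0,86,191))
snap('side','s1');crop('s1',230,130,380,300,3.5,'s1c')
snap('top','t1');crop('t1',200,130,330,250,5,'t1c')"
```

```text
t 2.1 head [ -1.7  22.6 200. ] F [-0.2 -0.3  0.2] gap 0.0004
(0, 25, 191) [0.09 0.07 0.36] [-0.03 -0.    0.04]
(0, 86, 191) [2.53 0.08 0.36] [-0.03 -0.    0.04]
```

View pics/s1c.png

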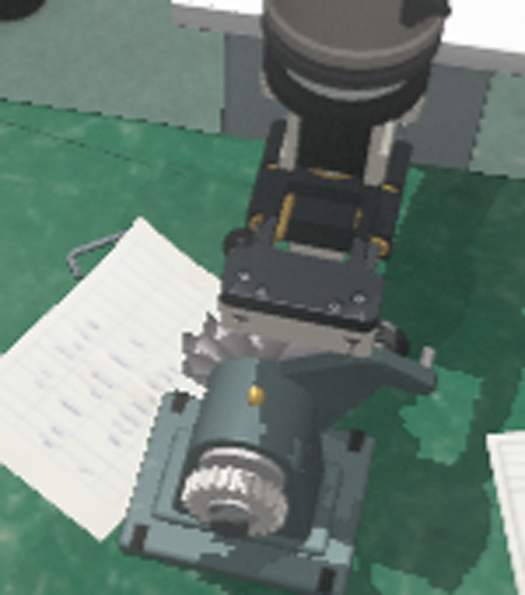

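View pics/t1c.png

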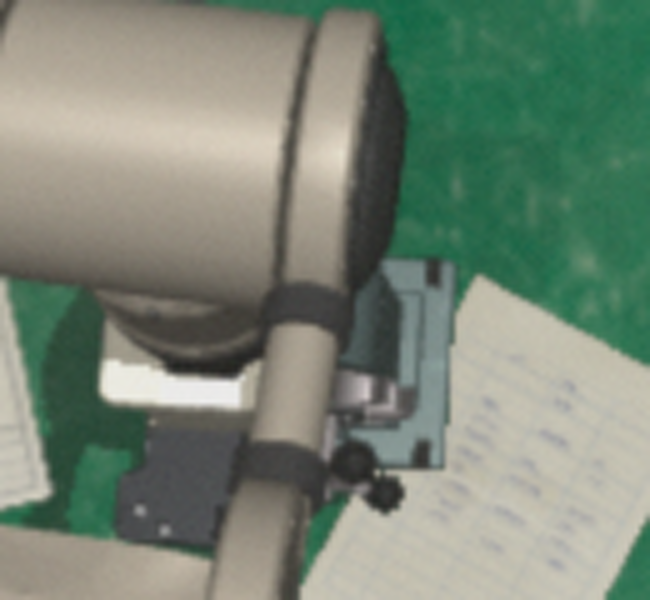

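The gripper's body hides the knob in both views, but the base is where it was. The measured TCP is at head (-2, 23, 200) mm. I'll lower it a little and push slowly to +y.

Emit:
{"method": "drive_tool", "body": {
  "moves": [
    [0.1,0.07,0.36,0,0,0,-1],
    [0.25,0.07,0.36,0,0,0,-1],
    [0.4,0.07,0.36,0,0,0,-1],
    [0.6,0.07,0.36,0,0,0,-1],
    [0.8,0.07,0.36,0,0,0,-1],
    [1.0,0.07,0.36,0,0,0,-1],
    [1.2,0.07,0.36,0,0,0,-1],
    [1.4,0.07,0.36,0,0,0,-1]
  ]
}}

```text
clock: 3.2
tcp_pos: [0.559, 0.0462, 0.1926]
eef_rot: [0.721, 0.693, -0.0, -0.0]
ft_force: [-0.4, 0.2, 0.7]
finger_gap: 0.0008
```

```bash
python3 -c "
from h import *
units((0,75,191),(0,87,191))
snap('side','s2');crop('s2',250,170,380,300,4,'s2c')"
```

```text
t 3.2 head [  1.5  57.3 192.6] F [-0.4  0.2  0.7] gap 0.0008
(0, 75, 191) [ 0.71 -0.06  0.06] [-0.   -0.    0.03]
(0, 87, 191) [ 1.19 -0.06  0.06] [-0.   -0.    0.03]
```

View pics/s2c.png

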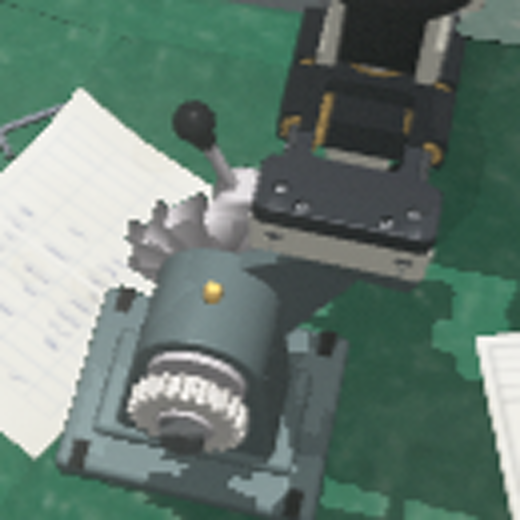

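Emit:
{"method": "drive_tool", "body": {
  "moves": [
    [0.2,-0.05,0.05,0,0,0,-1],
    [0.4,-0.05,0.05,0,0,0,-1],
    [0.6,-0.05,0.05,0,0,0,-1],
    [0.8,-0.05,0.05,0,0,0,-1],
    [1.0,-0.05,0.05,0,0,0,-1],
    [1.2,-0.05,0.05,0,0,0,-1],
    [1.22,-0.05,0.05,0,0,0,-1],
    [1.22,-0.05,0,0,0,0,-1]
  ]
}}

```text
clock: 4.25
tcp_pos: [0.559, 0.0764, 0.1927]
eef_rot: [0.721, 0.693, -0.0, -0.0]
ft_force: [-0.2, 0.1, -0.0]
finger_gap: 0.0003
```

```bash
python3 -c "
from h import *
units((0,87,240),(-46,-58,240),(-46,-58,156))
snap('side','s3');crop('s3',250,170,380,300,4,'s3c')
snap('top','t3');crop('t3',200,130,330,250,5,'t3c')"
```

```text
t 4.25 head [  0.2  87.3 192.7] F [-0.2  0.1 -0. ] gap 0.0003
(0, 87, 240) [-0.01 -0.01 -1.89] [-0.   -0.    0.03]
(-46, -58, 240) [-5.8  -1.87 -1.89] [-0.   -0.    0.03]
(-46, -58, 156) [-5.8  -1.87  1.47] [-0.   -0.    0.03]
```

View pics/s3c.png

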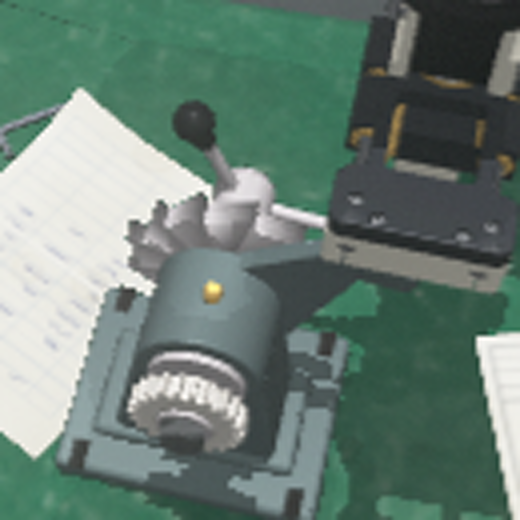

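View pics/t3c.png

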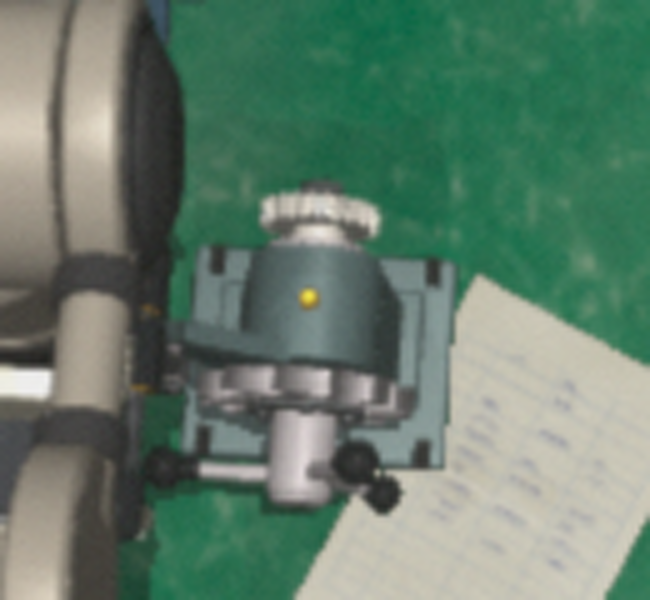

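The pawl arm has left the wheel. I'll raise the tool, cross over to the right of the top ball, and check the pawl from there.

Emit:
{"method": "drive_tool", "body": {
  "moves": [
    [0,0,-0.9,0,0,0,-1],
    [0,0,-1.9,0,0,0,-1],
    [-1.2,-0.4,-1.9,0,0,0,-1],
    [-2.6,-0.9,-1.9,0,0,0,-1],
    [-4.2,-1.4,-1.9,0,0,0,-1],
    [-5.4,-1.85,-1.9,0,0,0,-1],
    [-5.8,-1.85,-1.5,0,0,0,-1],
    [-5.8,-1.85,-0.7,0,0,0,-1]
  ]
}}

```text
clock: 5.35
tcp_pos: [0.5078, -0.0674, 0.2101]
eef_rot: [0.721, 0.693, 0.001, 0.001]
ft_force: [0.7, 0.2, -0.9]
finger_gap: 0.0002
```

```bash
python3 -c "
from h import *
units((-46,-58,158),(-46,-23,158))
snap('side','s4');crop('s4',230,150,380,300,4,'s4c')"
```

```text
t 5.35 head [-44.7 -58.5 210.1] F [ 0.7  0.2 -0.9] gap 0.0002
(-46, -58, 158) [ 0.02 -0.06  2.09] [0.01 0.   0.02]
(-46, -23, 158) [ 1.42 -0.05  2.08] [0.01 0.   0.02]
```

View pics/s4c.png

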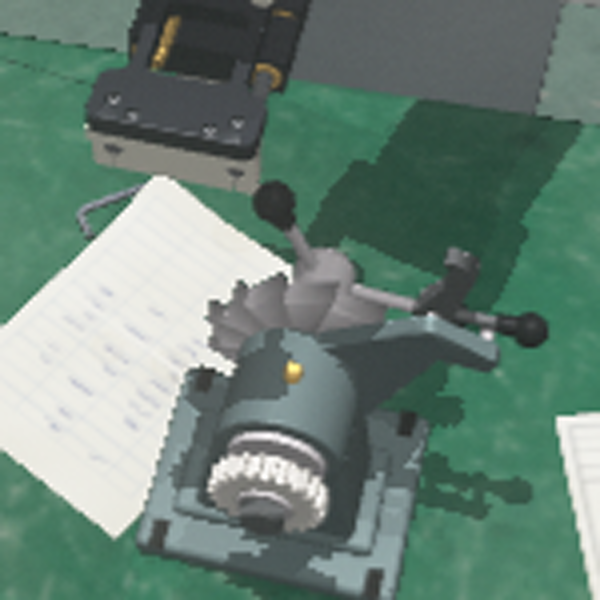

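The pawl lies back on its stop, with the knob level at crop (530,330). I'll lower beside the top ball and push it slowly to +y.

Emit:
{"method": "drive_tool", "body": {
  "moves": [
    [0,-0.05,0.8,0,0,0,-1],
    [0,-0.05,1.6,0,0,0,-1],
    [0,-0.05,2.1,0,0,0,-1],
    [0.2,-0.05,2.1,0,0,0,-1],
    [0.35,-0.05,2.1,0,0,0,-1],
    [0.5,-0.05,2.1,0,0,0,-1],
    [0.65,-0.05,2.1,0,0,0,-1],
    [0.8,-0.05,2.1,0,0,0,-1]
  ]
}}

```text
clock: 6.4
tcp_pos: [0.507, -0.0466, 0.1582]
eef_rot: [0.721, 0.693, 0.0, 0.0]
ft_force: [-0.0, -3.4, 1.8]
finger_gap: 0.0006
```

```bash
python3 -c "
from h import *
units((-46,-23,158))
snap('side','s5');crop('s5',230,150,380,300,4,'s5c')"
```

```text
t 6.4 head [-46.4 -37.8 158.2] F [-0.  -3.4  1.8] gap 0.0006
(-46, -23, 158) [0.59 0.02 0.01] [0.01 0.   0.03]
```

View pics/s5c.png

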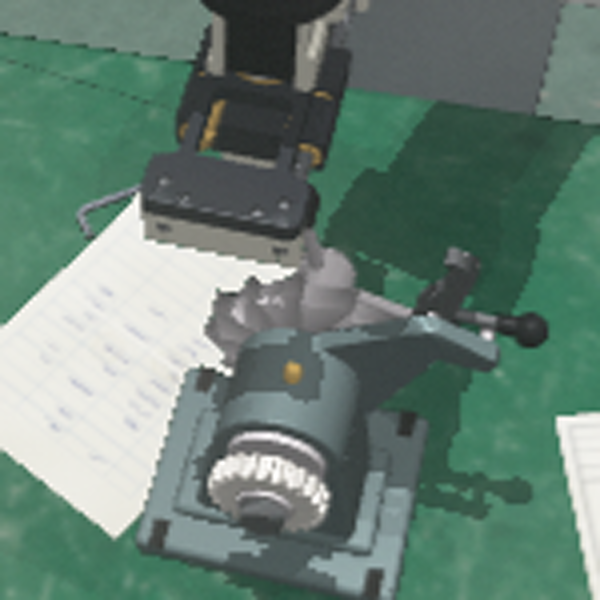

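The ball is in contact at 3.4 N, and the wheel should be at about -0.14 rad. Another 15 mm takes it to about -0.35, then I back off.

Emit:
{"method": "drive_tool", "body": {
  "moves": [
    [0.12,0,0,0,0,0,-1],
    [0.24,0,0,0,0,0,-1],
    [0.36,0,0,0,0,0,-1],
    [0.48,0,0,0,0,0,-1],
    [0.58,0,0,0,0,0,-1],
    [0.58,0,0,0,0,0,-1],
    [-0.4,0,0,0,0,0,-1],
    [-0.6,0,-1.0,0,0,0,-1]
  ]
}}

```text
clock: 7.45
tcp_pos: [0.5047, -0.0619, 0.1811]
eef_rot: [0.721, 0.693, -0.001, -0.002]
ft_force: [0.0, 0.6, 0.6]
finger_gap: 0.0005
```

```bash
python3 -c "
from h import *
units((-46,-50,245),(0,97,245),(0,97,192))
snap('side','s6');crop('s6',230,150,380,300,4,'s6c')"
```

```text
t 7.45 head [-48.  -53.2 181.1] F [0.  0.6 0.6] gap 0.0005
(-46, -50, 245) [ 0.13  0.07 -2.55] [-0.03 -0.01  0.03]
(0, 97, 245) [ 6.    1.93 -2.55] [-0.03 -0.01  0.03]
(0, 97, 192) [ 6.    1.94 -0.43] [-0.03 -0.01  0.03]
```

View pics/s6c.png

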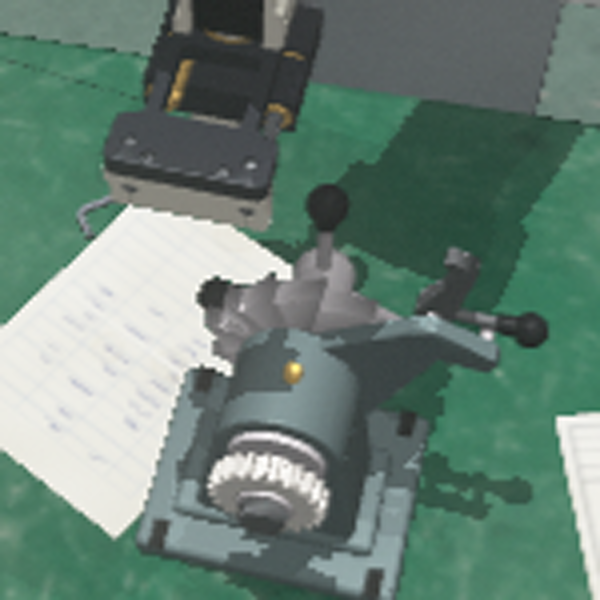

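```bash
cat >> h.py <<'E'
def ray(n,uv,z):
    K,D,e,A=cam(n); r=cv2.undistortPoints(np.array([[uv]],float),K,D).reshape(2); d=A@np.array([*r,1]); return e+d*(z-e[2])/d[2]
def rh(n,uv,z): return (H.inv().apply(ray(n,uv,z)-O)*1000).round(1)
E
python3 -c "
from h import *
print(rh('side',(230+326.5/4,150+204.5/4),.17), rh('side',(250+47.6+1,185+15.2),.165),rh('side',(230+271/4,150+201/4),.165))
ang=-np.degrees
"
```

```text
[-37.5  -1.2 170. ] [-37.  -28.2 165. ] [-36.4 -29.8 165. ]Traceback (most recent call last):
  File "<string>", line 4, in <module>
    ang=-np.degrees
        ^^^^^^^^^^^
TypeError: bad operand type for unary -: 'numpy.ufunc'
```

The ball is at head y -1 mm, so the wheel is at about -0.36 rad, and the pawl is still back. Next I go to the left of the upright pawl arm.

Emit:
{"method": "drive_tool", "body": {
  "moves": [
    [0,0,-1.3,0,0,0,-1],
    [0.1,0.05,-2.55,0,0,0,-1],
    [1.6,0.5,-2.55,0,0,0,-1],
    [3.4,1.1,-2.55,0,0,0,-1],
    [5.0,1.6,-2.55,0,0,0,-1],
    [6.0,1.93,-2.55,0,0,0,-1],
    [6.0,1.93,-1.5,0,0,0,-1],
    [6.0,1.93,-0.45,0,0,0,-1]
  ]
}}

```text
clock: 8.5
tcp_pos: [0.5599, 0.0874, 0.1928]
eef_rot: [0.72, 0.694, 0.0, -0.0]
ft_force: [0.1, 0.1, -0.1]
finger_gap: 0.0008
```

```bash
python3 -c "
from h import *
units((0,97,193),(0,43,193))
snap('side','s7');crop('s7',230,150,380,300,4,'s7c')"
```

```text
t 8.5 head [  0.6  98.4 192.8] F [ 0.1  0.1 -0.1] gap 0.0008
(0, 97, 193) [-0.06 -0.03 -0.01] [-0.   -0.01  0.04]
(0, 43, 193) [-2.22 -0.04 -0.01] [-0.   -0.01  0.04]
```

View pics/s7c.png

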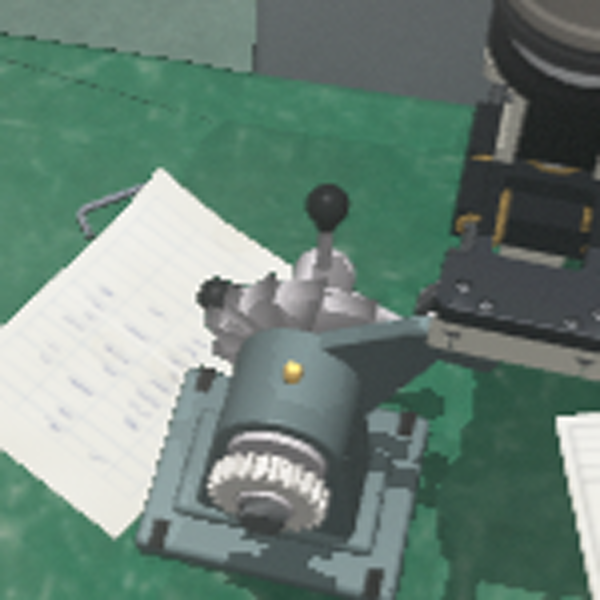

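Emit:
{"method": "drive_tool", "body": {
  "moves": [
    [-0.1,-0.03,0.35,0,0,0,-1],
    [-0.35,-0.03,0.38,0,0,0,-1],
    [-0.6,-0.03,0.38,0,0,0,-1],
    [-0.85,-0.03,0.38,0,0,0,-1],
    [-1.1,-0.03,0.38,0,0,0,-1],
    [-1.35,-0.03,0.38,0,0,0,-1],
    [-1.6,-0.03,0.38,0,0,0,-1],
    [-1.8,-0.03,0.38,0,0,0,-1]
  ]
}}

```text
clock: 9.55
tcp_pos: [0.5576, 0.0409, 0.1844]
eef_rot: [0.721, 0.693, -0.0, -0.0]
ft_force: [-0.1, 0.5, -0.3]
finger_gap: 0.0006
```

```bash
python3 -c "
from h import *
units((0,44,183),(0,44,243),(-46,-58,243))
snap('side','s8');crop('s8',230,150,380,300,4,'s8c')"
```

```text
t 9.55 head [  0.4  51.8 184.4] F [-0.1  0.5 -0.3] gap 0.0006
(0, 44, 183) [-0.31 -0.02  0.06] [-0.   -0.    0.03]
(0, 44, 243) [-0.31 -0.02 -2.34] [-0.   -0.    0.03]
(-46, -58, 243) [-4.39 -1.87 -2.34] [-0.   -0.    0.03]
```

View pics/s8c.png

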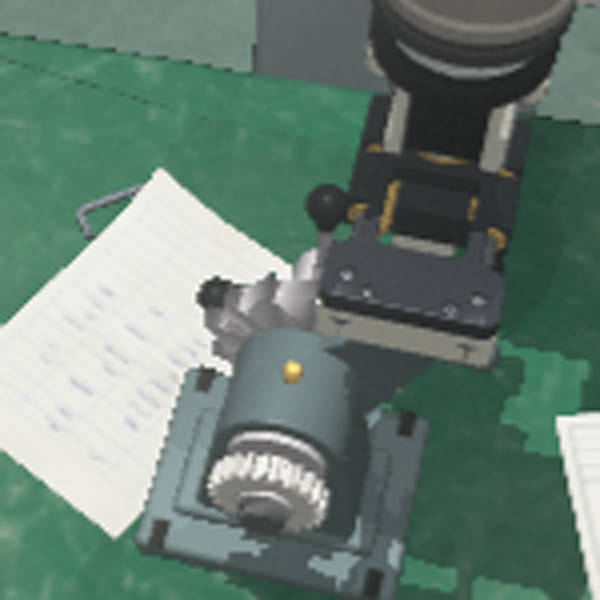

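Emit:
{"method": "drive_tool", "body": {
  "moves": [
    [-0.15,0,0,0,0,0,-1],
    [-0.33,0,0,0,0,0,-1],
    [-0.35,0,0,0,0,0,-1],
    [-0.4,0,-0.6,0,0,0,-1],
    [-0.4,0,-1.5,0,0,0,-1],
    [-0.4,0,-2.35,0,0,0,-1],
    [-1.6,-0.6,-2.35,0,0,0,-1],
    [-3.0,-1.2,-2.35,0,0,0,-1]
  ]
}}

```text
clock: 10.6
tcp_pos: [0.5248, -0.0326, 0.2447]
eef_rot: [0.72, 0.694, 0.001, 0.001]
ft_force: [0.4, -0.4, -0.5]
finger_gap: 0.0005
```

Emit:
{"method": "drive_tool", "body": {
  "moves": [
    [-0.5,-0.3,0,0,0,0,-1],
    [-1.0,-0.6,0,0,0,0,-1],
    [-1.4,-0.65,0,0,0,0,-1],
    [-1.4,-0.65,0,0,0,0,-1],
    [-1.4,-0.65,0,0,0,0,-1],
    [-1.4,-0.65,0,0,0,0,-1],
    [-1.4,-0.65,0,0,0,0,-1],
    [-1.4,-0.65,0,0,0,0,-1]
  ]
}}

```text
clock: 11.6
tcp_pos: [0.5072, -0.0666, 0.2432]
eef_rot: [0.721, 0.693, 0.0, -0.0]
ft_force: [-1.3, 0.4, 0.2]
finger_gap: 0.0005
```

```bash
python3 -c "
from h import *
units((-46,-45,243),(-46,-45,158))
snap('side','s9');crop('s9',230,150,380,300,4,'s9c')
snap('top','t9');crop('t9',200,130,330,250,5,'t9c')"
```

```text
t 11.6 head [-45.3 -57.7 243.2] F [-1.3  0.4  0.2] gap 0.0005
(-46, -45, 243) [ 0.51 -0.02  0.01] [-0.   -0.    0.04]
(-46, -45, 158) [ 0.51 -0.02  3.41] [-0.   -0.    0.04]
```

View pics/s9c.png

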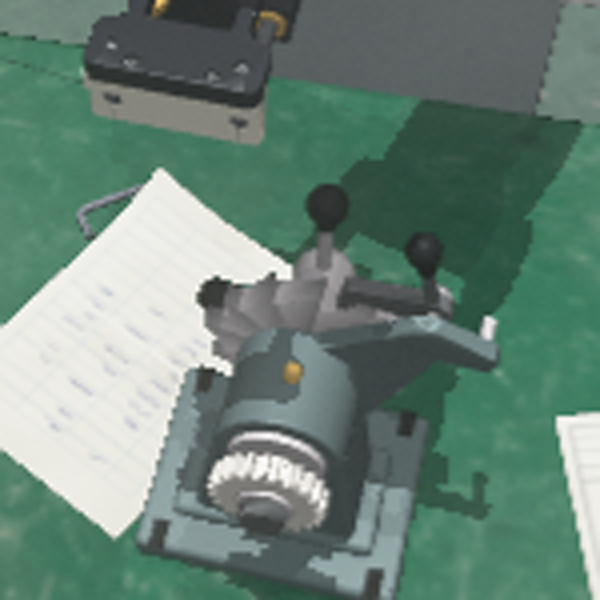

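View pics/t9c.png

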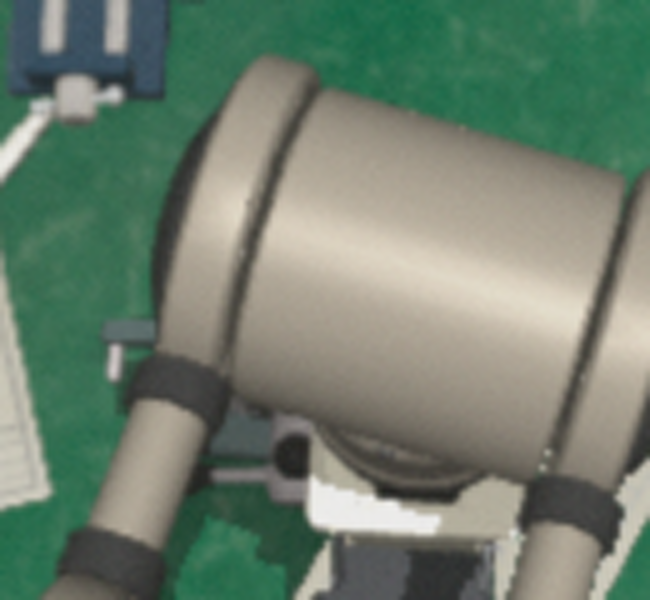

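The pawl is down on the wheel, with the knob at crop (425,247). I'll lower beside the ball and press gently.

Emit:
{"method": "drive_tool", "body": {
  "moves": [
    [0.3,0,1.0,0,0,0,-1],
    [0.3,0,2.2,0,0,0,-1],
    [0.3,0,3.35,0,0,0,-1],
    [0.6,0,3.35,0,0,0,-1],
    [1.0,0,3.35,0,0,0,-1],
    [1.3,0,3.35,0,0,0,-1],
    [1.45,0,3.35,0,0,0,-1],
    [1.6,0,3.35,0,0,0,-1]
  ]
}}

```text
clock: 12.7
tcp_pos: [0.5092, -0.0269, 0.1602]
eef_rot: [0.721, 0.693, 0.0, 0.001]
ft_force: [0.5, -2.1, 1.6]
finger_gap: 0.0007
```

```bash
python3 -c "
from h import *
units((-46,-10.5,158))"
```

```text
t 12.7 head [-45.  -17.9 160.2] F [ 0.5 -2.1  1.6] gap 0.0007
(-46, -10.5, 158) [ 0.3  -0.04  0.09] [0.01 0.01 0.03]
```

Contact again, at about 2 N. I'll go on by small steps.

Emit:
{"method": "drive_tool", "body": {
  "moves": [
    [0.04,0,0,0,0,0,-1],
    [0.08,0,0,0,0,0,-1],
    [0.12,0,0,0,0,0,-1],
    [0.16,0,0,0,0,0,-1],
    [0.2,0,0,0,0,0,-1],
    [0.2,0,0,0,0,0,-1],
    [0.2,0,0,0,0,0,-1],
    [0.2,0,0,0,0,0,-1]
  ]
}}

```text
clock: 13.7
tcp_pos: [0.5089, -0.0217, 0.1594]
eef_rot: [0.721, 0.693, 0.0, -0.0]
ft_force: [0.4, -1.1, 0.7]
finger_gap: 0.0002
```

Emit:
{"method": "drive_tool", "body": {
  "moves": [
    [0.03,0,0,0,0,0,-1],
    [0.06,0,0,0,0,0,-1],
    [0.06,0,0,0,0,0,-1],
    [0.09,0,0,0,0,0,-1],
    [0.09,0,0,0,0,0,-1],
    [0.09,0,0,0,0,0,-1],
    [0.09,0,0,0,0,0,-1],
    [0.09,0,0,0,0,0,-1]
  ]
}}

```text
clock: 14.7
tcp_pos: [0.509, -0.0207, 0.1595]
eef_rot: [0.721, 0.693, -0.001, 0.001]
ft_force: [-0.4, -6.1, 0.9]
finger_gap: 0.0004
```

```bash
python3 -c "
from h import *
units((-46,-10.5,158))"
```

```text
t 14.7 head [-45.6 -11.8 159.5] F [-0.4 -6.1  0.9] gap 0.0004
(-46, -10.5, 158) [ 0.05 -0.02  0.06] [-0.    0.01  0.03]
```

Force rose to 6 N and the motion stopped near the predicted place. One more small press to confirm the stop, then I back off.

Emit:
{"method": "drive_tool", "body": {
  "moves": [
    [0.03,0,0,0,0,0,-1],
    [0.06,0,0,0,0,0,-1],
    [0.06,0,0,0,0,0,-1],
    [0.06,0,0,0,0,0,-1],
    [0.06,0,0,0,0,0,-1],
    [0.06,0,0,0,0,0,-1],
    [0.06,0,0,0,0,0,-1],
    [0.06,0,0,0,0,0,-1]
  ]
}}

```text
clock: 15.7
tcp_pos: [0.509, -0.0203, 0.1595]
eef_rot: [0.721, 0.693, -0.001, 0.001]
ft_force: [-1.6, -10.8, 0.5]
finger_gap: 0.0001
```

Emit:
{"method": "drive_tool", "body": {
  "moves": [
    [-0.2,0,0,0,0,0,-1],
    [-0.8,0,0,0,0,0,-1],
    [-1.6,0,0,0,0,0,-1],
    [-1.6,0,-1,0,0,0,-1],
    [-1.8,0,-2,0,0,0,-1],
    [-3,0,-3,0,0,0,-1],
    [-4.5,0,-3,0,0,0,-1],
    [-6,0,-3,0,0,0,-1]
  ]
}}

```text
clock: 16.7
tcp_pos: [0.503, -0.1692, 0.2348]
eef_rot: [0.721, 0.693, 0.0, 0.0]
ft_force: [0.1, 0.1, 0.3]
finger_gap: 0.0004
```

Emit:
{"method": "drive_tool", "body": {
  "moves": [
    [-0.5,-0.5,0,0,0,0,-1],
    [-1,-1,0,0,0,0,-1],
    [-1,-2,0,0,0,0,-1],
    [-1,-3,0,0,0,0,-1],
    [-1,-3,0,0,0,0,-1],
    [-1,-3,0,0,0,0,-1],
    [-1,-3,0,0,0,0,-1],
    [-1,-3,0,0,0,0,-1]
  ]
}}

```text
clock: 17.7
tcp_pos: [0.4277, -0.1899, 0.2343]
eef_rot: [0.721, 0.693, 0.0, -0.0]
ft_force: [-1.2, -0.0, -0.0]
finger_gap: 0.0007
```

```bash
python3 -c "
from h import *
units()
snap('side','s10');crop('s10',230,150,380,300,4,'s10c')
snap('top','t10');crop('t10',210,155,310,245,6,'t10c')
a=cv2.imread('pics/side0.png').astype(int);b=cv2.imread('pics/s10.png').astype(int)
cv2.imwrite('pics/sd.png',np.hstack([a[140:340,80:400],b[140:340,80:400]]))
a=cv2.imread('pics/top0.png');b=cv2.imread('pics/t10.png')
cv2.imwrite('pics/td.png',np.hstack([a[100:300,180:440],b[100:300,180:440]]))"
```

```text
t 17.7 head [-119.3 -184.4  234.3] F [-1.2 -0.  -0. ] gap 0.0007[ WARN:0@2.939] global loadsave.cpp:1063 imwrite_ Unsupported depth image for selected encoder is fallbacked to CV_8U.
```

View pics/s10c.png

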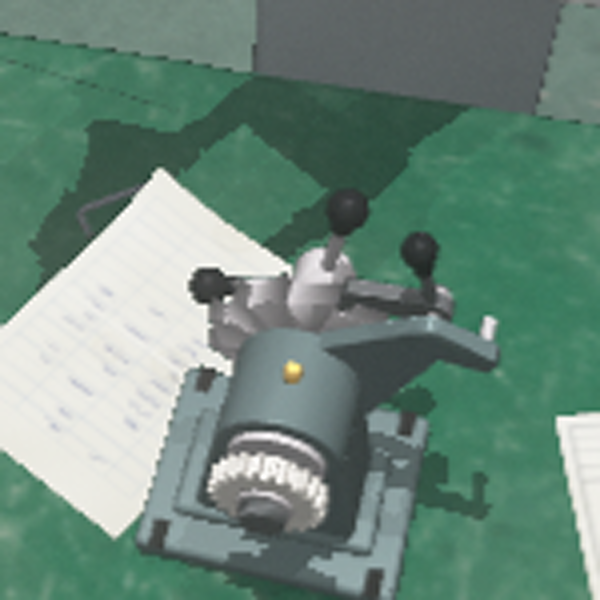

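View pics/td.png

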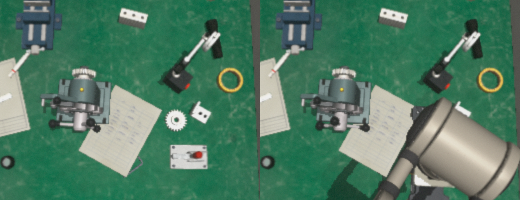

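View pics/sd.png

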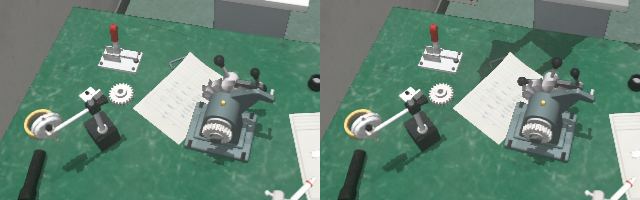

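```bash
python3 - <<'E'
from h import *
def cen(f,u,v,r=8):
    im=cv2.imread(f'pics/{f}.png')[v-r:v+r,u-r:u+r].max(2); w=(im<75); 
    n,l,s,c=cv2.connectedComponentsWithStats(w.astype(np.uint8)); k=1+np.argmax(s[1:,4]); return c[k]+[u-r,v-r], s[k,4]
for f,u,v in(('side0',335,212),('s9',335,212),('s10',335,212)):
    c,n=cen(f,u,v);print(f,'knob',c,n,rh('side',c,.202))
for f,u,v,z in(('side0',299,200,.165),('s10',317,202,.169)):
    c,n=cen(f,u,v);print(f,'ball',c,n,rh('side',c,z))
print(proj('side',[O+H.apply([-.040,y,z]) for y,z in((-.026,.165),(.00975,.1693))]),proj('side',O+H.apply([0,.05,.202])))
# left-over base check
for f in('side0','s10'):
    P=unproj('side',np.load(f'pics/{f}.npy')).reshape(-1,3);m=(abs(P[:,2]-.014)<.004)&(P[:,0]>.49)&(P[:,0]<.68)&(abs(P[:,1])<.11)
    print(cv2.minAreaRect(P[m,:2].astype(np.float32)*1000))
E
```

```text
side0 knob [334.66216216 213.08108108] 74 [  3.3  50.1 202. ]
s9 knob [335.90217391 212.76086957] 92 [  1.9  52.3 202. ]
s10 knob [334.64935065 213.1038961 ] 77 [  3.3  50.1 202. ]
side0 ball [298.92134831 200.93258427] 89 [-35.3 -27.1 165. ]
s10 ball [316.06666667 202.3047619 ] 105 [-37.6   8.1 169. ]
[[299.94676715 199.27801803]
 [317.10258592 201.45330774]] [[334.89933225 211.70919857]]
((593.74658203125, -13.077186584472656), (145.13970947265625, 120.36309814453125), 87.51908111572266)
((593.9160766601562, -12.902565002441406), (144.8359375, 119.20228576660156), 87.48519897460938)
```

Everything agrees, so I'm handing in.

```bash
python3 -c "
from h import *
print(hand_in())"
```

```text
the job is handed in; nothing more can be done
None
```

I set the ratchet back one notch with the closed fingertips and handed the job in at about 18 s. No verdict is reported at hand-in. The steps were: throw the pawl back, turn the wheel to about -0.36 rad, tip the pawl down, then press the wheel anticlockwise onto it.

Last checks:
- **Wheel:** the force rose from about 2 N to about 11 N while the ball nearly stopped moving, so the next tooth is bearing on the pawl. In the side picture the top ball went from head y -27 to +8 mm. The nominal travel is -26 to +10, so this agrees within about 1–2 mm (roughly 0.02 rad).
- **Pawl:** the thumb knob is back at head y 50 mm, its nominal seated place and where it stood at the start. It read 52 mm before the final press.
- **Head:** the base fit moved less than 0.3 mm.
- **Surroundings:** the dial stand, spare gear and hex key look unmoved in the side view. The plug gauge I never picked out, so I didn't check it separately. The arm hid the right-hand side of the final top view.
- **Force:** the highest reading I saw was about 11 N, and the gripper stood well clear of everything at the end.

No check failed.

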